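# Move the copy lamp one hole along its rail

### The job

Flip the isolator's red lever over to its other side to switch the copy lamp off, and only then pull up the yellow plunger knob on the lamp's sleeve, slide the lamp along its rail to the very next hole on the side of the circle drawing, and let the pin drop fully home in that hole. The job ends holding: finish with the fingers still firmly gripping the yellow knob, pin fully down in the hole, and do not knock the other things on the table about.

Things in the scene. Friction and masses are not known exactly. Their poses are not given: they have to be found in the camera images.
- isolator (a joint): red-balled toggle lever of the grey isolator box, hinged about the box's y axis; 0 = on (leans 0.5 rad to the box's -x side, the green mark; that is how it starts), 1.0 = off (leans 0.5 rad to the box's +x side, the red mark). It is top-heavy: pushed past upright (0.5) it falls to the other stop by itself; about 1 N at the ball moves it
- lever_tip (a point): centre of the red ball, 22 mm in diameter, on the end of the isolator lever, 65 mm from the hinge; about 109 mm above the table when on or off, 117 mm when upright
- isolator_mid (a point): middle of the isolator box's underside, on the table; the box is fixed, 85 mm along its x, 66 mm along its y, 48 mm high, axes as the box's; the lever's hinge lies 52 mm above this point; its ball swings 31 mm to either side in x. The box stands to the left or the right, turned up to 0.45 rad
- rail: fixed aluminium square tube, 360 mm long along its own y axis, 30 mm wide, its top face 100 mm above the table, on two dark feet (90 mm along x) at 165 mm either side of the middle; origin under its middle, on the table. Five holes in the top face at y = -80, -40, 0, 40 and 80 mm, 13 mm across
- sleeve (a joint): position (m) of the lamp's sleeve along the rail's +y; starts at 0, in the middle hole; the next holes are at +0.040 and -0.040. It slides with about 2 N of friction, only when the pin is lifted clear. The sleeve is grey, 50 x 50 mm, its top 110 mm above the table, with a white lamp head (55 x 150 x 22 mm, top 101 mm above the table) held 100 mm out on the rail's -x side
- plunger (a joint): height (m) of the spring plunger above fully home; 0 = pin fully down in a hole, end stop at 0.018. The round-nosed pin, 10 mm across, reaches 10 mm down into the tube when home, so it is clear of the hole from 0.010 up; released between holes it rests on the tube at about 0.010 and drops in when slid over a hole. A spring pulls it down with 5 to 8 N
- knob_center (a point): middle of the upright yellow plunger knob, a cylinder 26 mm in diameter and 34 mm high, on top of the sleeve; this point is 135 mm above the table when the pin is home, knob bottom 117 mm and top 151 mm; axes as the rail's. The knob moves straight up and down with the pin and along the rail with the sleeve
- circle_card: white card, 100 x 100 x 3 mm, fixed flat on the table in front of the rail, with a black circle holding a triangle and a smaller circle; it lies on the left or the right, and its side along the rail's y (+ or -) is the way the lamp must go; origin at its middle, on the table
- zigzag_card: a like white card with three black zigzags, fixed on the other side; origin at its middle, on the table
- pen_cup: dark steel cup, 72 mm across and 95 mm high, with pens up to 155 mm; origin at the middle of its underside; stands on the side opposite to the isolator; bystander
- ink_jar: small jar, 52 mm across, 60 mm high; origin at its underside; bystander
- tape_roll: blue ring, 90 mm across, 20 mm high; origin at its underside; bystander
- ruler: steel ruler, 320 x 30 x 4 mm, long along its y; origin under its middle; bystander
- pen: brass pen with black tip, 130 mm long, 12 mm thick, lying; origin near its middle; bystander
- eraser: white eraser, 45 x 22 x 13 mm; origin under its middle; bystander
- notebook: spiral notebook, 150 x 120 x 13 mm; origin under its middle; bystander
Not all that is in view belongs to the job. Leave any blue or orange look-alike of the part that bears isolator alone.

How it is judged:
On the way, in this order (a step that is already met when the one before it is completed fails the run):
1. the isolator lever is thrown to off (value of joint isolator above 0.85 rad), for 0.2 s.
2. the plunger is pulled up out of the middle hole by the fingers (value of joint plunger above 0.007 m and contact force between the fingers and plunger above 1 N), for 0.1 s.
At the end, for the whole second after the job is handed in: Isolator off (above 0.85 rad); sleeve within 4 mm of the hole next to the middle one on the circle drawing's side; plunger within 2.5 mm of fully home; the fingers still hold the knob with more than 2 N (value of joint isolator above 0.85 rad and ((y of circle_card in the frame of rail above 0 m and value of joint sleeve between 0.036 and 0.044 m) or (y of circle_card in the frame of rail below 0 m and value of joint sleeve between -0.044 and -0.036 m)) and value of joint plunger below 0.0025 m and contact force between the fingers and plunger above 2 N); the arm keeps its last pose, push and grip.
It fails at once if the lamp is moved along the rail (over 8 mm) while still switched on (value of joint isolator below 0.5 rad and (value of joint sleeve above 0.008 m or value of joint sleeve below -0.008 m)).
It fails at once if a bystander is knocked more than 40 mm from its place (distance of any of pen_cup, ink_jar, tape_roll, ruler, pen, eraser, notebook from where it was at the start of the episode above 0.04 m).
It also fails if it takes over 58 s, if anything falls off the work surface, if the arm or the gripper's body presses on something with over 40 N, if the wrist force passes 120 N, or if a joint passes its speed limit or range.

### The arm

A 7-joint arm with a two-finger parallel gripper is mounted at the origin on the work surface. World frame = base frame: x ahead of the robot, y to its left, z up, the work surface at z = 0. Lengths are in m, angles in rad, forces in N, time in s.
With the tool pointing down it reaches from about 0.425 to 0.925 m from the base axis. Payload 6.8 kg.
Tool frame: the origin (TCP) lies at the very end of the fingers, on their centre line; the grasp point (between the pads) lies 19 mm behind it; z points along the fingers, y is the direction in which the jaws open and shut (so a half turn about z gives the same grasp; the last joint's range is limited). The gripper opens to 85 mm and grips with 20 to 120 N. Pads are 22 mm wide; open, the fingers measure 114 mm over their backs; the gripper's body (76 mm by 85 mm) begins 54 mm behind the grasp point. The pads swing forward as they close: fully open they stand 13 mm farther back than shut.
Start: joints at [1.118, 0.477, 0.022, 1.555, -0.011, 1.109, -0.083], TCP at [0.228, -0.635, 0.231] pointing down, gripper open.
Joint ranges: [-2.96, 2.96], [-0.34, 2.1], [-1.41, 1.46], [0.24, 2.44], [-1.37, 4.51], [0.17, 1.92], [-2.96, 2.96]. Speed limits (rad/s): [2.39, 2.39, 3.14, 3.14, 3.14, 3.14, 3.14].

### API

Orientations are given as a unit quaternion [w, x, y, z].
In Python, from station import bot gives the robot as it stands.
- The arm moves only by the tool move_arm, never from a script. Its argument "commands" is text: rows parted by semicolons, each of 7 numbers parted by spaces: the opening, from 0 (shut) to 1 (fully open), then the shift along the tool's x, y, z in cm, then the turn, a rotation vector about the tool's x, y, z in degrees. In form: gripper tx ty tz rx ry rz; .... A call has 1 to 12 rows; each row shifts and turns the commanded pose from where the row before left it, along the tool's axes as they then stand; what a row does not reach is not made up. A row lasts 1/12 s, in which the tool goes at most 41.7 mm and 7.16 degrees, less where a joint would pass 70% of its speed; a pose out of reach is approached as far as the arm can. A call with a gripper value outside its range is refused whole. The fingers move at their own pace and stop on an object; "force" is the grip in N (left out, the last holds). Time passes only in rows, so rows that do not move let the fingers close. It gives the time, the measured TCP pose, the force and the opening at its end, in the units of the state.
- bot.get_obs(): the state, without advancing time (a new reading comes with each control period).
- bot.read_camera(name): name is "side" or "top"; returns a dict with "img" (384x512x3 uint8, red, green, blue), "K" (3x3 intrinsics, pixels), "distortion" ([k1, k2, p1, p2, k3] as OpenCV has them; the pictures are not rectified), "rvec" (rotation vector, rad) and "tvec" (3), from world to camera coordinates, as OpenCV has them. Camera axes: x right, y down, z forward; pixel columns grow to the right and rows downward; lengths in m; the calibration is good to about 2 mm. A picture is of the moment at which its call begins. There is no depth.
- bot.hand_in(): hands the job in, once; it reports no verdict.
The state is a dict: "t": time; "q": joint angles; "joint_vel": joint speeds; "joint_torque": joint torques, N m; "eef_pos": TCP position; "tool_rot": TCP orientation; "contact_force": force on the tool from outside, world axes, zero at the start; "torque": the same for the moment, N m; "gripper_width": opening from 0.0 (shut) to 1.0 (fully open).
Only numpy, scipy, OpenCV 4.12 (cv2) and the standard library are available. Lean on these libraries where they do the work, as an engineer would, in place of code of your own. Each camera call takes 0.05 s, during which the arm holds its last target. There are 200 camera calls.

## Working session

There is one attempt and no reset: what is moved stays moved. The work goes in short steps, Python scripts to look and compute and a tool call to move; the robot and the scene stay as the last step left them, time stands still between calls to the robot, and variables do not carry over. Pictures are saved under pics/ and viewed, about 8 in all and at most 12, crops included, and the job is handed in when it is done.

Besides the shell and the picture viewer there is one more tool, called after ">>>" as a command line: name --argument value ..., lists and objects as JSON in quotes. move_arm: Moves the arm, as the interface text tells. Its arguments: {"type":"object","properties":{"commands":{"type":"string"},"force":{"type":"number"}},"required":["commands"]}

```bash
mkdir -p pics; ls
cat > h.py <<'E'
import numpy as np, cv2
from station import bot
def cam(n):
    c=bot.read_camera(n); c={k:np.array(v) for k,v in c.items()}; return c
def ray(c,u,v):
    p=cv2.undistortPoints(np.array([[[u,v]]],float),c['K'],c['distortion'])[0,0]
    R=cv2.Rodrigues(c['rvec'])[0]; t=c['tvec'].reshape(3)
    return -R.T@t, R.T@np.array([p[0],p[1],1.])
def onz(c,u,v,z):
    o,d=ray(c,u,v); return o+d*(z-o[2])/d[2]
def cross(a,b):
    (o1,d1),(o2,d2)=a,b
    s=np.linalg.lstsq(np.c_[d1,-d2],o2-o1,rcond=None)[0]
    p,q=o1+s[0]*d1,o2+s[1]*d2; return (p+q)/2,np.linalg.norm(p-q)
def proj(c,P):
    return cv2.projectPoints(np.array(P,float).reshape(-1,3),c['rvec'],c['tvec'],c['K'],c['distortion'])[0][:,0]
def save(c,name):
    cv2.imwrite('pics/'+name,c['img'][:,:,::-1])
E
python3 - <<'E'
from h import *
for n in ('top','side'):
    c=cam(n); save(c,n+'0.png'); print(n, ray(c,256,192))
    np.savez(n+'0.npz',**c)
print(bot.get_obs())
E
```

```text
pics
top (array([ 0.29957857, -0.003822  ,  1.36086746]), array([ 0.14225514,  0.00524986, -0.98992279]))
side (array([0.25232532, 0.93407253, 0.92824913]), array([ 0.20198837, -0.72678448, -0.65668676]))
{'t': 0.1, 'q': array([ 1.1178853 ,  0.47770151,  0.02232261,  1.55636045, -0.01150368,
        1.10933052, -0.08310418]), 'joint_vel': array([-7.89415110e-06, -8.83392991e-04, -1.13219251e-04, -3.74007773e-03,
       -6.90333270e-04, -3.43461062e-04, -1.03589670e-04]), 'joint_torque': array([ 4.57869537e-03, -5.97755456e+01,  1.61385499e+00, -2.81953114e+01,
        1.28674219e-02,  5.04171214e-03,  3.60833837e-06]), 'eef_pos': array([ 0.2279782 , -0.6347518 ,  0.23042992]), 'tool_rot': array([-8.12539628e-04,  9.85171863e-01,  1.71568360e-01, -1.96825349e-04]), 'contact_force': array([ 0.19469143, -0.35194415,  0.44409723]), 'torque': array([-0.0253945 ,  0.02785399, -0.02143621]), 'gripper_width': 1.0005072021441135}
```

View pics/top0.png

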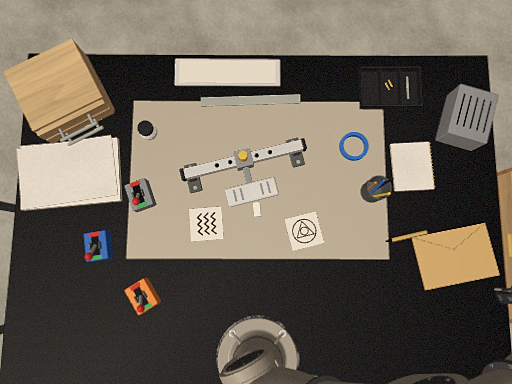

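View pics/side0.png

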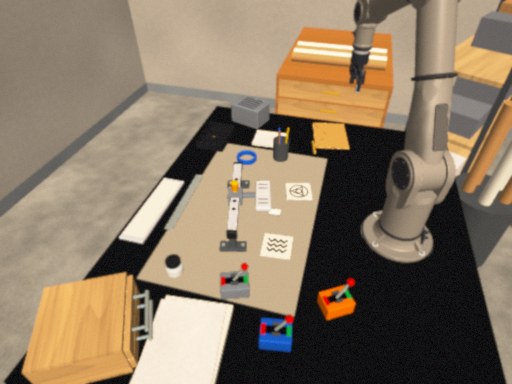

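The top view shows the grey isolator at about (140,195), with the blue (95,246) and orange (141,297) look-alikes nearer the robot. The circle card is at (304,230), on the right (rail −y), and the yellow knob is at (243,156). The grey box is the one described. Next I measure and confirm it in a crop.

```bash
cat > m.py <<'E'
from h import *
T={n:dict(np.load(n+'0.npz')) for n in('top','side')}
def blobs(c,f,box,amin=4):
    h=cv2.cvtColor(c['img'],cv2.COLOR_RGB2HSV).astype(int); m=f(h[...,0],h[...,1],h[...,2]).astype(np.uint8)
    k=np.zeros_like(m); x0,y0,x1,y1=box; k[y0:y1,x0:x1]=1
    n,l,s,ce=cv2.connectedComponentsWithStats(m*k)
    return [(s[i].tolist(),ce[i].round(1).tolist()) for i in range(1,n) if s[i,4]>=amin]
red=lambda h,s,v:((h<6)|(h>174))&(s>150)&(v>80)
grn=lambda h,s,v:(h>45)&(h<85)&(s>100)&(v>50)
yel=lambda h,s,v:(h>18)&(h<32)&(s>130)&(v>110)
for n,bi,bk in(('top',(115,170,165,220),(225,140,260,170)),('side',(210,250,260,305),(220,170,250,200))):
    c=T[n]
    for nm,f,b in(('red',red,bi),('grn',grn,bi),('yel',yel,bk)): print(n,nm,blobs(c,f,b))
t,s=T['top'],T['side']
cr=lambda c,b,k:cv2.resize(c['img'][b[1]:b[3],b[0]:b[2]],None,fx=k,fy=k,interpolation=cv2.INTER_CUBIC)
a=cr(t,(115,170,165,220),8);b=cr(s,(210,255,260,305),8)
cv2.imwrite('pics/crop1.png',np.hstack([a,b])[:,:,::-1])
# rail direction: dark holes/ends, white top
g=cv2.cvtColor(t['img'],cv2.COLOR_RGB2HSV).astype(int)
E
python3 m.py
```

```text
top red [([130, 181, 10, 6, 37], [134.6, 183.5]), ([132, 198, 8, 7, 44], [135.6, 200.9])]
top grn [([137, 202, 10, 6, 34], [141.6, 204.3])]
top yel [([238, 151, 10, 11, 67], [242.4, 155.0])]
side red [([241, 263, 7, 7, 39], [244.0, 266.2]), ([221, 277, 5, 8, 38], [222.9, 280.5])]
side grn [([243, 275, 5, 9, 38], [245.1, 278.7])]
side yel [([231, 180, 7, 12, 55], [234.1, 184.7])]
```

View pics/crop1.png

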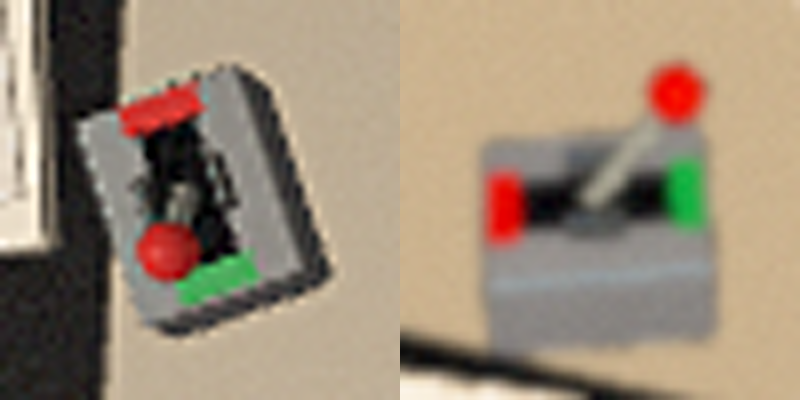

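The crop confirms the target: grey box, red ball at top-view (135.6,200.9) leaning to the green mark on the side nearer the robot, with the red mark on the far side.

```bash
cat >> m.py <<'E'
print('---')
ball,e=cross(ray(t,135.6,200.9),ray(s,244,266.2)); print('ball',ball,e)
rm=onz(t,134.6,183.5,.048); gm=onz(t,141.6,204.3,.048); d=rm-gm
print('marks top',rm,gm,np.linalg.norm(d),np.arctan2(d[1],d[0]))
rm2=onz(s,222.9,280.5,.048); gm2=onz(s,245.1,278.7,.048); d=rm2-gm2
print('marks side',rm2,gm2,np.linalg.norm(d),np.arctan2(d[1],d[0]))
k,e=cross(ray(t,242.4,155),ray(s,234.1,184.7)); print('knob',k,e, 'top@.151',onz(t,242.4,155,.148))
# rail bright top face in the top view
hsv=g; m=((hsv[...,1]<30)&(hsv[...,2]>150)).astype(np.uint8)
m[:135]=0;m[190:]=0;m[:,:175]=0;m[:,312:]=0
n,l,st,ce=cv2.connectedComponentsWithStats(m)
for i in range(1,n):
    if st[i,4]>60: print(st[i],ce[i],cv2.minAreaRect(np.argwhere(l==i)[:,::-1].astype(np.float32)))
k2=np.array([[x,y] for i in range(1,n) if st[i,4]>60 for y,x in np.argwhere(l==i) if not(215<x<272 and y>166)],float)
P=np.array([onz(t,x,y,.1)[:2] for x,y in k2]); 
vx,vy,x0,y0=cv2.fitLine(P.astype(np.float32),cv2.DIST_HUBER,0,.01,.01).ravel(); print('rail dir',vx,vy,x0,y0,'along',np.ptp(P@[vx,vy]), 'acr', np.ptp(P@[-vy,vx]))
print('circle',onz(t,304,230,0),'zig',onz(t,206,223,0),'jar',onz(t,148,129,.06),'cup',onz(t,375,188,.095))
E
python3 m.py | sed -n '/---/,$p'
```

```text
---
ball [0.45236347 0.34633228 0.10785284] 0.0011820865155376273
marks top [0.51300192 0.36854677 0.048     ] [0.45009563 0.34484181 0.048     ] 0.06722444381252488 0.3603738398914661
marks side [0.5113561  0.36901083 0.048     ] [0.4499455  0.34598787 0.048     ] 0.0655844338962785 0.358684815898616
knob [0.58073777 0.04158648 0.13754418] 0.0013579565103006325 top@.151 [0.57901747 0.04130628 0.148     ]
[250 140  53  21 455] [277.45714286 149.64395604] ((275.765869140625, 149.59266662597656), (10.463642120361328, 52.59932327270508), 75.52970886230469)
[184 156  53  22 461] [208.48806941 167.0021692 ] ((209.92941284179688, 166.68235778808594), (10.4126615524292, 53.1479606628418), 77.47119140625)
[226 177  51  13 292] [257.34246575 185.37671233] ((251.0, 183.0), (12.0, 50.0), 90.0)
rail dir 0.2536439 -0.9672977 0.58303344 0.030339258 along 0.3534110009391854 acr 0.12921609519716187
circle [ 0.37736014 -0.14488656  0.        ] zig [0.39812134 0.15717916 0.        ] jar [0.67903797 0.33211862 0.06      ] cup [ 0.49429479 -0.34298815  0.095     ]
```

>>> move_arm --commands "0 3.44 -1.3 -0.3 0 0 0;0 3.44 -1.3 -0.3 0 0 0;0 3.44 -1.3 -0.3 0 0 0;0 3.44 -1.3 -0.3 0 0 0;0 3.44 -1.3 -0.3 0 0 0;0 3.44 -1.3 -0.3 0 0 0;0 3.44 -1.3 -0.3 0 0 0;0 3.44 -1.3 -0.3 0 0 0;0 3.44 -1.3 -0.3 0 0 0" --force 30

```text
t: 0.85
eef_pos: [0.4809, -0.419, 0.2581]
tool_rot: [-0.0, 0.985, 0.172, -0.0]
contact_force: [-0.1, -0.4, -0.4]
gripper_width: -0.002
```

>>> move_arm --commands "0 1.97 -3 0 0 0 0;0 1.97 -3 0 0 0 0;0 1.97 -3 0 0 0 0;0 1.97 -3 0 0 0 0;0 1.97 -3 0 0 0 0;0 1.97 -3 0 0 0 0;0 1.97 -3 0 0 0 0;0 1.97 -3 0 0 0 0;0 1.97 -3 0 0 0 0;0 1.97 -3 0 0 0 0;0 1.97 -3 0 0 0 0;0 1.97 -3 0 0 0 0"

```text
t: 1.85
eef_pos: [0.5806, -0.0002, 0.258]
tool_rot: [0.0, 0.985, 0.171, -0.0]
contact_force: [0.0, -0.2, 1.1]
gripper_width: 0.002
```

```bash
cat > st.py <<'E'
import sys
from h import *
from scipy.spatial.transform import Rotation
o=bot.get_obs(); R=Rotation.from_quat(np.roll(o['tool_rot'],-1)).as_matrix()
print('t',round(o['t'],2),'pos',o['eef_pos'].round(4),'f',o['contact_force'].round(1),'g',round(o['gripper_width'],3),'q',o['q'].round(2))
print('x ang',np.degrees(np.arctan2(R[1,0],R[0,0])).round(2),'y ang',np.degrees(np.arctan2(R[1,1],R[0,1])).round(2),'z',R[:,2].round(3))
if len(sys.argv)>3: print('tool delta cm',(R.T@(np.array(sys.argv[1:4],float)-o['eef_pos'])*100).round(2))
E
python3 st.py .405 .329 .24
python3 - <<'E'
from h import *
t=dict(np.load('top0.npz'))
a=onz(t,208.5,167.0,.1);b=onz(t,277.45,149.65,.1);print(a,b,np.degrees(np.arctan2(*(b-a)[1::-1])))
E
```

```text
t 1.85 pos [ 5.806e-01 -2.000e-04  2.580e-01] f [ 0.  -0.2  1.1] g 0.002 q [ 0.11  0.31 -0.27  1.74  0.09  1.1  -1.42]
x ang 19.74 y ang -70.26 z [-0.001 -0.    -1.   ]
tool delta cm [ -5.41 -36.92   1.81]
[0.55393467 0.14152047 0.1       ] [ 0.60649988 -0.05959775  0.1       ] -75.35256502460733
```

>>> move_arm --commands "0 -0.49 -3.36 0 0 0 0;0 -0.49 -3.36 0 0 0 0;0 -0.49 -3.36 0 0 0 0;0 -0.49 -3.36 0 0 0 0;0 -0.49 -3.36 0 0 0 0;0 -0.49 -3.36 0 0 0 0;0 -0.49 -3.36 0 0 0 0;0 -0.49 -3.36 0 0 0 0;0 -0.49 -3.36 0 0 0 0;0 -0.49 -3.36 0 0 0 0;0 -0.49 -3.36 0 0 0 0;0 0 0 0 0 0 0"

```text
t: 2.85
eef_pos: [0.4004, 0.3344, 0.2586]
tool_rot: [-0.002, 0.984, 0.176, -0.001]
contact_force: [-0.8, 0.3, 0.1]
gripper_width: 0.003
```

>>> move_arm --commands "0 0 0 2.7 0 0 0;0 0 0 2.7 0 0 0;0 0 0 2.7 0 0 0;0 0 0 2.7 0 0 0;0 0 0 2.7 0 0 0;0 0 0 2.7 0 0 0;0 0 0 0 0 0 0;0 0 0 0 0 0 0"

```text
t: 3.52
eef_pos: [0.4043, 0.327, 0.0954]
tool_rot: [0.001, 0.985, 0.172, -0.002]
contact_force: [-0.0, 0.8, -0.4]
gripper_width: 0.0
```

```bash
python3 st.py .452 .346 .097
python3 - <<'E'
from h import *
c=cam('top');s=cam('side')
r=lambda c,b,k:cv2.resize(c['img'][b[1]:b[3],b[0]:b[2]],None,fx=k,fy=k,interpolation=cv2.INTER_CUBIC)
cv2.imwrite('pics/lev.png',np.hstack([r(c,(95,160,175,240),5),r(s,(190,220,270,300),5)])[:,:,::-1])
E
```

```text
t 3.52 pos [0.4043 0.327  0.0954] f [-0.   0.8 -0.4] g 0.0 q [-0.44  0.44 -0.44  2.01  0.27  0.74 -2.27]
x ang 19.77 y ang -70.23 z [-0.003 -0.002 -1.   ]
tool delta cm [ 5.13 -0.18 -0.18]
```

View pics/lev.png

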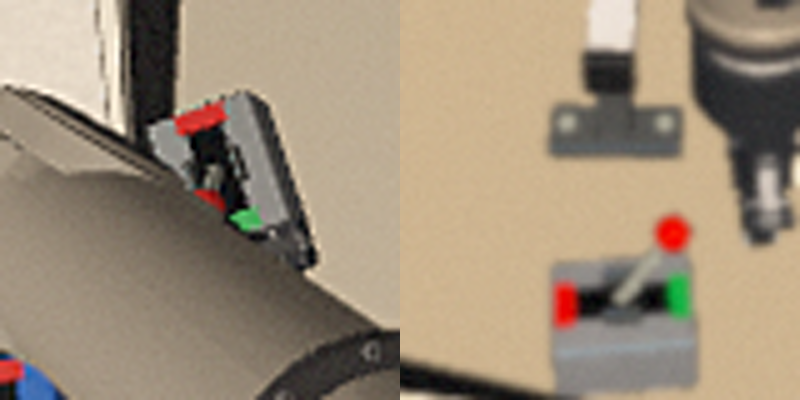

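The fingers stand behind the ball on the green side, lined up with the box's x axis, and the lever is still on. Pushing now.

>>> move_arm --commands "0 0.9 -0.1 0 0 0 0;0 0.9 -0.1 0 0 0 0;0 0.8 0 0 0 0 0;0 0.7 0 0 0 0 0;0 0.7 0 0 0 0 0;0 0.7 0 0 0 0 0;0 0.7 0 0 0 0 0;0 0.7 0 0 0 0 0;0 0.7 0 0 0 0 0;0 0.7 0 0 0 0 0;0 0 0 0 0 0 0;0 0 0 0 0 0 0"

```text
t: 4.62
eef_pos: [0.4753, 0.3551, 0.0961]
tool_rot: [-0.0, 0.985, 0.171, -0.0]
contact_force: [0.4, 0.7, -0.5]
gripper_width: 0.006
```

>>> move_arm --commands "0 -1 0 0 0 0 0;0 -2 0 -1 0 0 0;0 -2 0 -2 0 0 0;0 0 0 -3.4 0 0 0;0 0 0 -3.4 0 0 0;0 0 0 -3.4 0 0 0;0 0 0 0 0 0 0"

```text
t: 5.2
eef_pos: [0.4292, 0.3407, 0.235]
tool_rot: [-0.002, 0.985, 0.172, 0.005]
contact_force: [1.3, 0.7, -0.2]
gripper_width: 0.0
```

```bash
python3 st.py .579 .041 .21
python3 - <<'E'
from h import *
s=cam('side'); h=cv2.cvtColor(s['img'],cv2.COLOR_RGB2HSV).astype(int)
m=(((h[...,0]<6)|(h[...,0]>174))&(h[...,1]>150)&(h[...,2]>80)).astype(np.uint8)[250:305,205:265]
n,l,st,ce=cv2.connectedComponentsWithStats(m); print(st[1:],ce[1:]+[205,250]); print('pred off ball',proj(s,[.511,.368,.109]))
E
```

```text
t 5.2 pos [0.4292 0.3407 0.235 ] f [ 1.3  0.7 -0.2] g 0.0 q [-0.38  0.3  -0.49  1.84  0.16  1.03 -2.16]
x ang 19.8 y ang -70.2 z [ 0.008  0.006 -1.   ]
tool delta cm [ 3.92 33.28  2.44]
[[14 15  7  7 40]
 [16 27  5  8 38]] [[222.075      267.95      ]
 [222.89473684 280.5       ]]
pred off ball [[221.79230089 267.53796744]]
```

The lever is off: the ball is seen at (222.1,268.0) and predicted at (221.8,267.5). Moving on to the knob.

>>> move_arm --commands "1 0.39 3.33 0 0 0 0;1 0.39 3.33 0 0 0 0;1 0.39 3.33 0 0 0 0;1 0.39 3.33 0 0 0 0;1 0.39 3.33 0 0 0 0;1 0.39 3.33 0 0 0 0;1 0.39 3.33 0 0 0 0;1 0.39 3.33 0 0 0 0;1 0.39 3.33 0 0 0 0;1 0.39 3.33 0 0 0 0;1 0 0 0 0 0 5.1;1 0 0 0 0 0 0" --force 40

```text
t: 6.25
eef_pos: [0.5764, 0.0352, 0.2265]
tool_rot: [0.0, 0.992, 0.124, -0.001]
contact_force: [-1.2, 1.1, 0.9]
gripper_width: 1.004
```

```bash
python3 st.py .580 .0413 .118
python3 - <<'E'
from h import *
s=cam('side'); c=cam('top')
r=lambda c,b,k:cv2.resize(c['img'][b[1]:b[3],b[0]:b[2]],None,fx=k,fy=k,interpolation=cv2.INTER_CUBIC)
cv2.imwrite('pics/kn.png',np.hstack([r(c,(203,120,283,200),5),r(s,(195,130,275,210),5)])[:,:,::-1])
E
```

```text
t 6.25 pos [0.5764 0.0352 0.2265] f [-1.2  1.1  0.9] g 1.004 q [ 0.07  0.34 -0.31  1.78  0.12  1.04 -1.6 ]
x ang 14.23 y ang -75.77 z [-0.003 -0.001 -1.   ]
tool delta cm [ 0.53 -0.5  10.85]
```

View pics/kn.png

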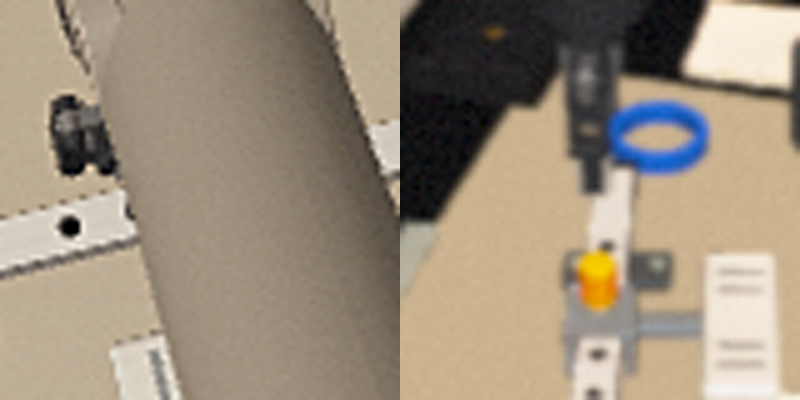

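>>> move_arm --commands "1 0.4 -0.4 1.5 0 0 0;1 0 0 2 0 0 0;1 0 0 1 0 0 0;1 0 0 0 0 0 0;1 0 0 0 0 0 0;1 0 0 0 0 0 0"

```text
t: 6.85
eef_pos: [0.5803, 0.0434, 0.184]
tool_rot: [-0.0, 0.992, 0.128, 0.0]
contact_force: [0.0, -0.2, 0.8]
gripper_width: 1.004
```

```bash
python3 st.py .580 .0413 .115
```

```text
t 6.85 pos [0.5803 0.0434 0.184 ] f [ 0.  -0.2  0.8] g 1.004 q [ 0.06  0.39 -0.3   1.81  0.14  0.95 -1.62]
x ang 14.73 y ang -75.27 z [ 0.001  0.    -1.   ]
tool delta cm [-0.09  0.19  6.9 ]
```

>>> move_arm --commands "1 -0.1 0.2 2 0 0 0;1 0 0 2 0 0 0;1 0 0 1.9 0 0 0;1 0 0 1 0 0 0;1 0 0 0 0 0 0;1 0 0 0 0 0 0;1 0 0 0 0 0 0"

```text
t: 7.43
eef_pos: [0.5807, 0.0409, 0.1157]
tool_rot: [-0.0, 0.992, 0.128, 0.001]
contact_force: [0.1, 0.7, -0.5]
gripper_width: 1.001
```

>>> move_arm --commands "0 0 0 0 0 0 0;0 0 0 0 0 0 0;0 0 0 0 0 0 0;0 0 0 0 0 0 0;0 0 0 0 0 0 0;0 0 0 0 0 0 0;0 0 0 0 0 0 0;0 0 0 0 0 0 0;0 0 0 0 0 0 0;0 0 0 0 0 0 0" --force 60

```text
t: 8.27
eef_pos: [0.5798, 0.0412, 0.1148]
tool_rot: [-0.0, 0.992, 0.128, 0.0]
contact_force: [-2.0, 1.3, 4.4]
gripper_width: 0.288
```

```bash
python3 st.py .580 .0413 .115
python3 - <<'E'
from h import *
s=cam('side'); c=cam('top')
r=lambda c,b,k:cv2.resize(c['img'][b[1]:b[3],b[0]:b[2]],None,fx=k,fy=k,interpolation=cv2.INTER_CUBIC)
cv2.imwrite('pics/gr.png',r(s,(200,140,275,215),7)[:,:,::-1])
E
```

```text
t 8.27 pos [0.5798 0.0412 0.1148] f [-2.   1.3  4.4] g 0.288 q [ 0.05  0.48 -0.29  1.87  0.18  0.82 -1.65]
x ang 14.67 y ang -75.33 z [ 0.  0. -1.]
tool delta cm [ 0.02 -0.01 -0.02]
```

View pics/gr.png

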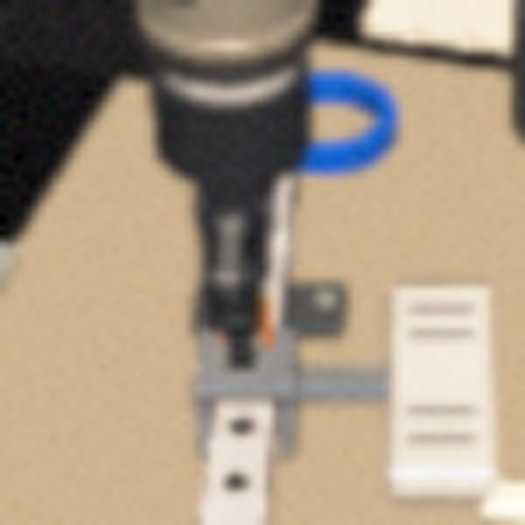

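The knob is between the fingers (opening 0.288 ≈ 25 mm, against a 26 mm knob). Lifting 14 mm.

>>> move_arm --commands "0 0 0 -0.4 0 0 0;0 0 0 -0.4 0 0 0;0 0 0 -0.4 0 0 0;0 0 0 -0.2 0 0 0;0 0 0 0 0 0 0;0 0 0 0 0 0 0;0 0 0 0 0 0 0"

```text
t: 8.95
eef_pos: [0.5797, 0.0407, 0.1281]
tool_rot: [-0.0, 0.992, 0.128, 0.0]
contact_force: [3.8, 1.7, -7.4]
gripper_width: 0.288
```

```bash
python3 st.py .580 .0413 .115
```

```text
t 8.95 pos [0.5797 0.0407 0.1281] f [ 3.8  1.7 -7.4] g 0.288 q [ 0.05  0.46 -0.29  1.86  0.17  0.84 -1.64]
x ang 14.66 y ang -75.34 z [ 0.  0. -1.]
tool delta cm [ 0.04 -0.05  1.31]
```

The wrist feels −7.4 N, which is the spring, with the plunger up about 13 mm. Sliding 4 cm along tool +y (rail −y).

>>> move_arm --commands "0 0 0.5 0 0 0 0;0 0 0.5 0 0 0 0;0 0 0.5 0 0 0 0;0 0 0.5 0 0 0 0;0 0 0.5 0 0 0 0;0 0 0.5 0 0 0 0;0 0 0.5 0 0 0 0;0 0 0.5 0 0 0 0;0 0 0 0 0 0 0;0 0 0 0 0 0 0;0 0 0 0 0 0 0"

```text
t: 9.87
eef_pos: [0.5901, 0.0007, 0.1284]
tool_rot: [0.001, 0.992, 0.127, 0.0]
contact_force: [4.1, -1.6, -7.9]
gripper_width: 0.289
```

```bash
python3 st.py .5899 .0025 .115
```

```text
t 9.87 pos [0.5901 0.0007 0.1284] f [ 4.1 -1.6 -7.9] g 0.289 q [ 0.11  0.47 -0.28  1.84  0.17  0.85 -1.57]
x ang 14.59 y ang -75.41 z [ 0.    -0.001 -1.   ]
tool delta cm [ 0.03 -0.18  1.34]
```

>>> move_arm --commands "0 0 -0.1 0.2 0 0 0;0 0 0 0.3 0 0 0;0 0 0 0.3 0 0 0;0 0 0 0.3 0 0 0;0 0 0 0.2 0 0 0;0 0 0 0 0 0 0;0 0 0 0 0 0 0;0 0 0 0 0 0 0"

```text
t: 10.53
eef_pos: [0.5895, 0.0029, 0.1153]
tool_rot: [0.0, 0.992, 0.128, -0.0]
contact_force: [2.8, -1.7, -5.0]
gripper_width: 0.288
```

```bash
python3 st.py .5899 .0025 .1148
python3 - <<'E'
from h import *
s=cam('side')
cv2.imwrite('pics/dn.png',cv2.resize(s['img'][140:215,200:275],None,fx=7,fy=7,interpolation=cv2.INTER_CUBIC)[:,:,::-1])
E
```

```text
t 10.53 pos [0.5895 0.0029 0.1153] f [ 2.8 -1.7 -5. ] g 0.288 q [ 0.1   0.49 -0.28  1.85  0.18  0.83 -1.58]
x ang 14.66 y ang -75.34 z [ 0. -0. -1.]
tool delta cm [0.03 0.05 0.05]
```

View pics/dn.png

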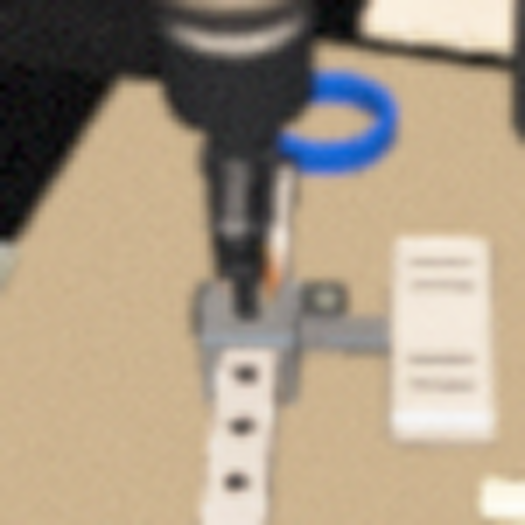

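The pin is in the hole: the sleeve has moved one hole (three near holes are now visible instead of two). The spring still hangs on the fingers with −5 N, so I lower a little more until the knob seats.

>>> move_arm --commands "0 0 0 0.1 0 0 0;0 0 0 0 0 0 0;0 0 0 0 0 0 0;0 0 0 0 0 0 0;0 0 0 0 0 0 0"

```text
t: 11.0
eef_pos: [0.5896, 0.0029, 0.1148]
tool_rot: [0.0, 0.992, 0.128, 0.0]
contact_force: [1.0, -1.4, 3.5]
gripper_width: 0.286
```

```bash
python3 st.py .5899 .0025 .1148
```

```text
t 11.0 pos [0.5896 0.0029 0.1148] f [ 1.  -1.4  3.5] g 0.286 q [ 0.1   0.49 -0.28  1.85  0.18  0.83 -1.58]
x ang 14.65 y ang -75.35 z [ 0. -0. -1.]
tool delta cm [0.01 0.04 0.  ]
```

Run:
```python
from h import *
s=cam('side'); a=dict(np.load('side0.npz'))
for nm,c in(('before',a),('now',s)):
    h=cv2.cvtColor(c['img'],cv2.COLOR_RGB2HSV).astype(int)
    m=((h[...,1]<60)&(h[...,2]>170)).astype(np.uint8); m[:,:253]=0;m[:,275:]=0;m[:165]=0;m[215:]=0
    n,l,st,ce=cv2.connectedComponentsWithStats(m); i=1+np.argmax(st[1:,4]); p=onz(c,*ce[i],.1); print(nm,st[i],p)
    r=(((h[...,0]<6)|(h[...,0]>174))&(h[...,1]>150)&(h[...,2]>80)).astype(np.uint8)[250:305,205:265]
    print('red',(cv2.connectedComponentsWithStats(r)[3][1:]+[205,250]).round(1).tolist())
    if nm=='before': p0=p
print('lamp head shift along rail y', (p-p0)[:2]@[-.253,.9675],'hole',onz(s,235,193.3,.1))
```

```text
before [255 180  20  35 524] [0.47588245 0.03618753 0.1       ]
red [[244.0, 266.2], [222.9, 280.5]]
now [255 174  16  30 460] [ 0.48884598 -0.0064889   0.1       ]
red [[222.1, 267.9], [222.9, 280.5]]
lamp head shift along rail y -0.044569219171576455 hole [0.5775422  0.04404111 0.1       ]
```

```bash
python3 -c "
from h import *
print(bot.hand_in())"; python3 st.py
```

```text
the job is handed in; nothing more can be done
None
the job is handed in; nothing more can be done
```

The job is handed in, at about 11 s on the robot's clock. No verdict was reported.

I pushed the grey isolator's red lever over with the closed fingers. I then gripped the yellow knob at 60 N and lifted it about 13 mm. From there I slid the lamp one hole towards the circle drawing (rail −y) and lowered the pin into the hole, keeping the grip.

**Last checks:**
- **Lever:** off. The ball is at pixel (222.1, 267.9), within half a pixel of where "off" should put it, and was unchanged on the last look.
- **Pin:** seems fully home. The fingers are back at their original grip height (0.1148 m), and the wrist force went from −5 N, the spring hanging on the fingers, to +3.5 N.
- **Grip:** still on the knob, with the opening at 0.286.
- **Sleeve position:** the arm reading puts it about 39.5 mm along the rail. A rough camera check of the lamp head gave 44.6 mm, just outside the 4 mm tolerance. I put that down to the coarse colour mask, partly clipped, because the pin sits in a hole with only 1.5 mm of play.
- **Bystanders:** I did not measure their positions at the end. The arm passed well above them, and no unexpected forces showed.

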